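# Free the pawl and close the specimen press

### The arm

A 6-joint arm with a two-finger parallel gripper is mounted at the origin on the work surface. World frame = base frame: x ahead of the robot, y to its left, z up, the work surface at z = 0. Lengths are in mm, angles in degrees, forces in N, time in s.
With the tool pointing down it reaches from about 350 to 850 mm from the base axis. Payload 8.1 kg.
Tool frame: the origin (TCP) lies midway between the tips of the shut fingers; the grasp point (between the pads) lies 19 mm behind it (hold_point_z is the distance from the TCP to the grasp point, in mm); z points along the fingers, y is the direction in which the jaws open and shut (so a half turn about z gives the same grasp; the last joint's range is limited). The gripper opens to 85 mm and grips with 20 to 120 N. Pads are 22 mm wide; open, the fingers measure 114 mm over their backs; the gripper's body (76 mm by 85 mm) begins 54 mm behind the grasp point. The pads swing forward as they close: fully open they stand 13 mm farther back than shut.
Start: joints at [65.867, 7.471, 85.268, -0, 87.261, -4.893], TCP at [197.693, 566.5, 231.292] pointing down, gripper open.
Joint ranges: [-169.43, 169.43], [-51.17, 129.36], [1.28, 143.12], [-76.62, 256.62], [0, 156.53], [-152.29, 152.29]. Speed limits (degrees/s): [136.94, 136.94, 159.86, 180, 180, 180].

### API

Orientations are given as [roll, pitch, yaw] about the fixed x, y, z axes, in that order (R = Rz(yaw) Ry(pitch) Rx(roll)).
In Python, from bench import sense, snapshot, camera_params, hand_in, hold_point_z gives the robot as it stands.
- The arm moves only by the tool servo_tool, never from a script. Its argument "motion" is a list of rows, each a list of 7 numbers: the finger opening in mm, from 0 to 85.4, then the shift along the tool's x, y, z in mm, then the turn, a rotation vector about the tool's x, y, z in rad. A call has 1 to 10 rows; each row shifts and turns the pose as measured when the row begins, along the tool's axes as they then stand; what a row does not reach is not made up. A row lasts 1/10 s, in which the tool goes at most 50 mm and 8.59 degrees, less where a joint would pass 70% of its speed; a pose out of reach is approached as far as the arm can. A call with a gripper value outside its range is refused whole. The fingers move at their own pace and stop on an object; "force" is the grip in N (left out, the last holds). Time passes only in rows, so rows that do not move let the fingers close. It gives the time, the measured TCP pose, the force and the opening at its end, in the units of the state.
- sense(): the state, without advancing time (a new reading comes with each control period).
- snapshot(name): name is "scene" or "side" or "wrist"; returns the picture (480x640x3 uint8, blue, green, red); there is no depth.
- camera_params(name): a dict with "fx", "fy", "cx", "cy" (pixels), "R" (3x3) and "t" (3): a world point X has camera coordinates R X + t; the wrist camera has in their place "tool_from_camera" (4x4, takes a point from camera to tool coordinates, whose origin is the TCP and whose axes are the flange's). Camera axes: x right, y down, z forward; pixel columns grow to the right and rows downward; lengths in mm; the calibration is good to about 2 mm. A picture is of the moment at which its call begins: read the wrist's pose just before it. camera_params takes no time and is no camera call.
- hand_in(): hands the job in, once; it reports no verdict.
The state is a dict: "time": time; "joint_pos": joint angles; "qd": joint speeds; "joint_efforts": joint torques, N m; "tool_pos": TCP position; "tcp_rot": TCP orientation; "ft_force": force on the tool from outside, world axes, zero at the start; "wrist_torque": the same for the moment, N m; "finger_gap": finger opening in mm.
Only numpy, scipy, OpenCV 4.12 (cv2) and the standard library are available. Lean on these libraries where they do the work, as an engineer would, in place of code of your own. Each camera call takes 0.05 s, during which the arm holds its last target. There are 200 camera calls.

### The job

Close the specimen press onto its slide: first press the red pawl's finger pad all the way down so that the pawl comes free of the ratchet wheel and stays out, then push the black crossbar of the arm down past the teeth until the arm is fully home on the slide. Use only the fingertips: do not grip, lift or force the arm (stay well under 60 N), leave the pawl out, and leave the loose things around the press where they stand.

Things in the scene. Friction and masses are not known exactly. Their poses are not given: they have to be found in the camera images.
- press: white press on a blue base bolted to the bench, base 330 x 110 x 20 mm; origin under it, 120 mm below the arm hinge. Its x axis runs along the press: arm with black crossbar on the -x side, red pawl pad on the +x side; z up. Two cheeks, 140 mm high, 50 mm wide over both, stand at x = -25 to 100 mm, the toothed wheel (radius 66, top 186 mm high) between them. Anvil with glass slide at x = -105 mm, 75 mm high
- press_hinge (a point): centre of the arm's hinge pin; the hinge axis is level, along the press's own y
- handle (a point): centre of the arm's black round crossbar (22 mm diameter, 84 mm long, level, along the press's own y), 190 mm from the hinge axis. It moves on an arc about the hinge: about 240 mm above the bench at the start, 120 mm when the arm is fully down (arm then level)
- pawl_pad (a point): centre of the top face of the red pawl's finger pad (36 mm along the press, 40 across, 8 thick, free from above), about 122 mm above the bench at the start. It swings about a level pin 64 mm nearer the arm hinge and 18 mm lower; pressed down it sinks about 22 mm to its stop. 3 to 5 N moves it; it stays where it is left
- press_arm (a joint): arm angle, rad: 0 to 0.06 at the start (about 0.7 rad above level), grows as the arm goes down, 0.70 at its stop (arm level, its rubber pad on the slide). With the pawl in, a tooth stops it at about 0.07; with the pawl out, 2 to 6 N down on the crossbar moves it, and it stays where it is left
- pawl (a joint): pawl angle, rad: 0 fully in the teeth (start), grows as the pad is pressed, clear of the teeth from about 0.15, 0.35 at its stop
- puck_a: black resin specimen puck with a brass-coloured spot, 30 mm diameter, 20 mm high; stands loose on the bench beside the press; origin at the centre of its underside; a bystander, not to be moved
- puck_b: black resin specimen puck with a copper-coloured spot, 30 mm diameter, 20 mm high; stands loose on the bench beside the press; origin at the centre of its underside; a bystander, not to be moved
- puck_c: black resin specimen puck with a steel-coloured spot, 30 mm diameter, 20 mm high; stands loose on the bench beside the press; origin at the centre of its underside; a bystander, not to be moved
- oil: amber dropper bottle, 32 mm diameter, 70 mm high; stands loose on the bench beside the press; origin at the centre of its underside; a bystander, not to be moved
- slide_box: blue slide box, 85 x 55 x 32 mm; stands loose on the bench beside the press; origin at the centre of its underside; a bystander, not to be moved
- objective: steel microscope objective with a yellow ring, 33 mm diameter, 46 mm high; stands loose on the bench beside the press; origin at the centre of its underside; a bystander, not to be moved
- dish: white dish, 60 mm diameter, 35 mm high; stands loose on the bench beside the press; origin at the centre of its underside; a bystander, not to be moved

How it is judged (in metres and radians):
On the way, in this order (a step that is already met when the one before it is completed fails the run):
1. the pawl is pressed free of the teeth, the arm still raised (value of joint pawl above 0.27 rad and value of joint press_arm below 0.2 rad), for 0.2 s.
2. the arm is pushed fully down (value of joint press_arm above 0.65 rad and value of joint pawl above 0.24 rad), for 0.2 s.
At the end, for the whole second after the job is handed in: the arm is down within 0.05 rad of its stop (joint press_arm above 0.65), at rest, and the pawl is still out of the teeth (joint pawl above 0.24) (all of step 2 and velocity of joint press_arm between -0.05 and 0.05 rad/s); the robot touches nothing.
It fails at once if a loose bystander is moved by more than 20 mm or lifted (distance of any of puck_a, puck_b, puck_c, oil, slide_box, objective, dish from where it was at the start of the episode above 0.02 m).
It fails at once if the arm is lifted above its starting height (value of joint press_arm below -0.05 rad).
It fails at once if the press is gripped or forced with more than 60 N (contact force between the fingers and press above 60 N).
It also fails if it takes over 46 s, if anything falls off the work surface, if the arm or the gripper's body presses on something with over 40 N, if the wrist force passes 120 N, or if a joint passes its speed limit or range.

## Working session

There is one attempt and no reset: what is moved stays moved. The work goes in short steps, Python scripts to look and compute and a tool call to move; the robot and the scene stay as the last step left them, time stands still between calls to the robot, and variables do not carry over. Pictures are saved under pics/ and viewed, about 8 in all and at most 12, crops included, and the job is handed in when it is done.

Besides the shell and the picture viewer there is one more tool, called after "Call:" as name([rows], argument=value, ...), one row to a line, values as JSON. servo_tool: Moves the arm, as the interface text tells. Its arguments: {"type":"object","properties":{"motion":{"type":"array"},"force":{"type":"number"}},"required":["motion"]}

```bash
mkdir -p pics; python3 - <<'E'
from bench import *
import cv2
print(sense())
for n in("scene","side"):
    cv2.imwrite(f"pics/{n}0.png",snapshot(n)); print(n,camera_params(n))
print(camera_params("wrist"))
E
```

```text
{'time': 0.0, 'joint_pos': array([ 6.58655965e+01,  7.51553595e+00,  8.53306602e+01, -7.80300022e-06,
        8.72598014e+01, -4.89160725e+00]), 'qd': array([ 0.02748026,  0.00930963, -0.05395282, -0.01165776, -0.03427653,
       -0.0020459 ]), 'joint_efforts': array([-5.93893310e-04, -5.69443381e+01, -5.00524735e+01, -4.33062405e-04,
        1.60005817e-02, -1.55741992e-05]), 'tool_pos': array([197.48233185, 565.98749879, 230.22672051]), 'tcp_rot': array([-1.79894388e+02, -9.03074439e-03,  1.60757196e+02]), 'ft_force': array([0.33694165, 0.6430289 , 0.11925443]), 'wrist_torque': array([0.04657649, 0.01275053, 0.07326879]), 'finger_gap': 85.36568674582446}
scene {'fx': 434.4753981547462, 'fy': 434.4753981547462, 'cx': 326.5900728627496, 'cy': 237.71221029470985, 'R': array([[ 0.14711635,  0.98910867,  0.00456383],
       [ 0.60937262, -0.08699948, -0.7880965 ],
       [-0.77911603,  0.11872295, -0.61553479]]), 't': array([ -87.27180896, -198.5950488 , 1366.57204722])}
side {'fx': 455.32768822312374, 'fy': 455.32768822312374, 'cx': 317.21797929928766, 'cy': 236.72371402069783, 'R': array([[ 0.84646181, -0.53241948, -0.00564886],
       [-0.29189095, -0.45513475, -0.84122056],
       [ 0.44531122,  0.71370993, -0.54066261]]), 't': array([-492.42245836,  308.31914495,  709.37945076])}
{'fx': 351.614241341169, 'fy': 351.614241341169, 'cx': 320.41880175491224, 'cy': 236.00017194765104, 'tool_from_camera': array([[-7.93148972e-05, -9.60191938e-01, -2.79341075e-01,
         7.14810775e+01],
       [ 9.99999903e-01,  4.51335370e-05, -4.39075234e-04,
         7.31233775e-01],
       [ 4.34204151e-04, -2.79341082e-01,  9.60191841e-01,
        -1.41500385e+02],
       [ 0.00000000e+00,  0.00000000e+00,  0.00000000e+00,
         1.00000000e+00]])}
```

View pics/scene0.png

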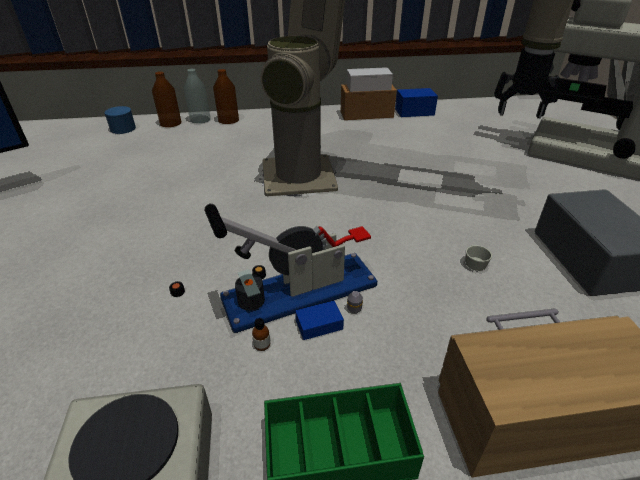

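View pics/side0.png

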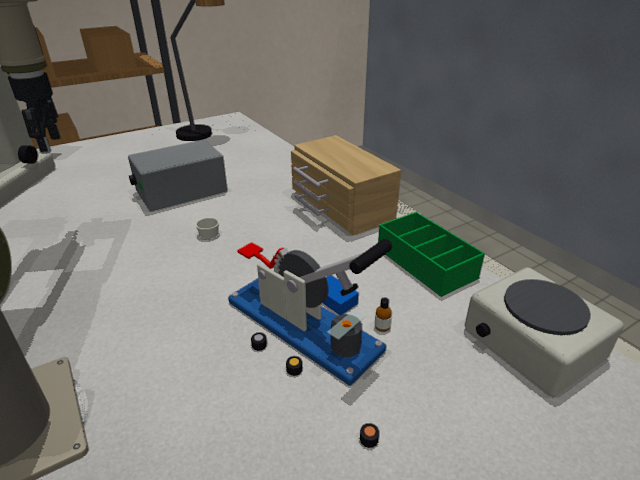

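The scene view shows the crossbar at about (215,221) and the pad at (359,235). The side view shows the crossbar at (371,256) and the pad at (251,250). The base corners are visible in both.

```bash
cat > h.py <<'E'
import numpy as np
from bench import *
def ray(n,p):
    c=camera_params(n);R,t=np.array(c['R']),np.array(c['t'])
    d=R.T@np.array([(p[0]-c['cx'])/c['fx'],(p[1]-c['cy'])/c['fy'],1]);return -R.T@t,d
def tri(a,b):
    (o,d),(q,e)=ray('scene',a),ray('side',b)
    s=np.linalg.lstsq(np.c_[d,-e],q-o,rcond=None)[0]
    return (o+s[0]*d+q+s[1]*e)/2,np.linalg.norm(o+s[0]*d-q-s[1]*e)
def onz(n,p,z):
    o,d=ray(n,p);return o+d*(z-o[2])/d[2]
E
python3 - <<'E'
from h import *
np.set_printoptions(precision=1,suppress=True)
print('handle',tri((215,221),(371,256)));print('pad',tri((359,234),(250,250)))
for p in((222,294),(235,324),(377,280),(361,259)):print('sc',p,onz('scene',p,20))
for p in((229,297),(350,375),(385,347)):print('sd',p,onz('side',p,20))
for n,p,z in(('scene',(177,285),20),('scene',(259,268),20),('side',(259,337),20),('side',(294,360),20),('side',(369,430),20),('scene',(261,325),60),('scene',(320,315),32),('scene',(355,295),46),('scene',(478,252),35)):print(p,onz(n,p,z))
E
```

```text
handle (array([ 560.1, -192.4,  240.5]), np.float64(2.618640105341317))
pad (array([478.4,  87.6, 119.9]), np.float64(3.045277573951921))
sc (222, 294) [ 517.9 -214.1   20. ]
sc (235, 324) [ 605.7 -185.3   20. ]
sc (377, 280) [522.9 123.1  20. ]
sc (361, 259) [448.3 102.9  20. ]
sd (229, 297) [422.1  92.7  20. ]
sd (350, 375) [ 516. -210.   20.]
sd (385, 347) [ 607.5 -191.9   20. ]
(177, 285) [ 476.2 -312.1   20. ]
(259, 268) [ 446. -134.   20.]
(259, 337) [424.2 -45.3  20. ]
(294, 360) [ 451.8 -129.5   20. ]
(369, 430) [ 479.2 -310.6   20. ]
(261, 325) [ 650.7 -132.    60. ]
(320, 315) [617.1 -17.   32. ]
(355, 295) [586.2  59.6  46. ]
(478, 252) [479.5 374.7  35. ]
```

Call:
servo_tool([
  [0,0,0,0,0,0,-0.14],
  [0,0,0,0,0,0,-0.14],
  [0,0,0,0,0,0,-0.14],
  [0,0,0,0,0,0,-0.14],
  [0,0,0,0,0,0,-0.07],
  [0,0,0,0,0,0,0],
])

```text
time: 0.7
tool_pos: [196.6, 564.2, 226.4]
tcp_rot: [-179.6, -0.3, -161.7]
ft_force: [-0.9, -0.1, 0.8]
finger_gap: 0.2
```

Call:
servo_tool([
  [0,-10,-45,0,0,0,0],
  [0,-10,-45,0,0,0,0],
  [0,-10,-45,0,0,0,0],
  [0,-10,-45,0,0,0,0],
  [0,-10,-45,0,0,0,0],
  [0,-10,-45,0,0,0,0],
  [0,-10,-45,0,0,0,0],
  [0,-10,-45,0,0,0,0],
  [0,-10,-45,0,0,0,0],
  [0,0,0,0,0,0,0],
])

```text
time: 1.7
tool_pos: [410.3, 192.0, 224.7]
tcp_rot: [-179.4, -0.5, -163.0]
ft_force: [-0.1, 0.6, -0.7]
finger_gap: 0.0
```

Call:
servo_tool([
  [0,-10,-32,10,0,0,0],
  [0,-10,-32,10,0,0,0],
  [0,-10,-32,12,0,0,0],
  [0,-8,-28,12,0,0,0],
  [0,0,0,0,0,0,0],
  [0,0,0,0,0,0,0],
])

```text
time: 2.3
tool_pos: [483.8, 81.8, 179.9]
tcp_rot: [-179.6, -0.4, -163.9]
ft_force: [0.8, 0.2, 0.5]
finger_gap: 0.2
```

```bash
python3 - <<'E'
from bench import *
import cv2,numpy as np
print(sense()['tool_pos'],sense()['tcp_rot'])
w=snapshot("wrist");s=snapshot("side")
s=cv2.resize(s[160:400,180:440],None,fx=1.5,fy=1.5,interpolation=cv2.INTER_CUBIC)
w=cv2.resize(w,(400,300))
o=np.zeros((360,790,3),np.uint8);o[:300,:400]=w;o[:,400:]=s
cv2.imwrite("pics/p1.png",o)
E
```

```text
[483.82014769  81.81528749 179.87297492] [-179.58462515   -0.44845664 -163.87519944]
```

View pics/p1.png

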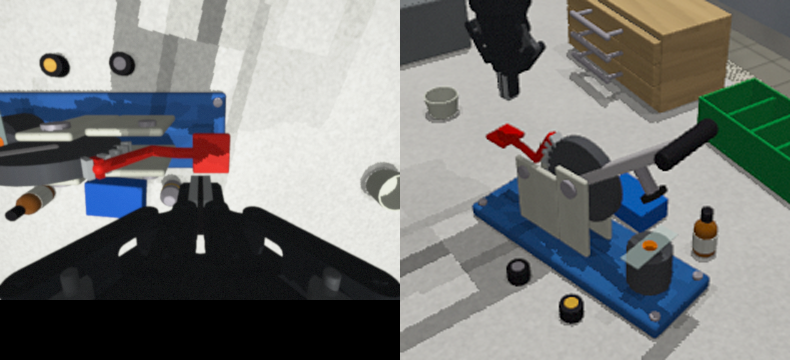

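The wrist view puts the pad centre at about (338,245) in full-size pixels, and nothing blocks the way above it. Next I compute its world position.

```bash
python3 - <<'E'
from h import *
from scipy.spatial.transform import Rotation as Ro
s=sense();Rt=Ro.from_euler('xyz',s['tcp_rot'],degrees=True).as_matrix();c=camera_params('wrist');T=np.array(c['tool_from_camera'])
o=Rt@T[:3,3]+s['tool_pos'];d=Rt@T[:3,:3]@np.array([(338-c['cx'])/c['fx'],(245-c['cy'])/c['fy'],1])
P=o+d*(121-o[2])/d[2];print(P, Rt.T@(P-s['tool_pos']))
E
```

```text
[473.44866289  90.71003967 121.        ] [ 7.03092781 11.35627624 59.11723255]
```

Call:
servo_tool([
  [0,6,12,20,0,0,0],
  [0,0,0,18,0,0,0],
  [0,0,0,8,0,0,0],
  [0,0,0,5,0,0,0],
  [0,0,0,5,0,0,0],
  [0,0,0,5,0,0,0],
])

```text
time: 3.0
tool_pos: [475.3, 97.6, 122.1]
tcp_rot: [-179.5, 0.1, -163.5]
ft_force: [-0.2, -0.1, 0.7]
finger_gap: 0.4
```

Call:
servo_tool([
  [0,0,-4,4,0,0,0],
  [0,0,0,4,0,0,0],
  [0,0,0,4,0,0,0],
  [0,0,0,4,0,0,0],
])

```text
time: 3.4
tool_pos: [477.8, 94.3, 107.1]
tcp_rot: [-179.6, 0.2, -163.5]
ft_force: [-2.2, 3.7, 2.7]
finger_gap: 0.2
```

In contact and moving. I'll keep going to the stop.

Call:
servo_tool([
  [0,0,0,4,0,0,0],
  [0,0,0,3,0,0,0],
  [0,0,0,3,0,0,0],
])

```text
time: 3.7
tool_pos: [478.6, 94.3, 98.6]
tcp_rot: [-179.6, 0.3, -163.5]
ft_force: [-16.9, 0.3, 39.4]
finger_gap: -0.1
```

It has reached the stop, with the force jumping to 39 N. I hold briefly, then back off upward.

Call:
servo_tool([
  [0,0,0,-0.5,0,0,0],
  [0,0,0,0,0,0,0],
  [0,0,0,-10,0,0,0],
  [0,0,0,-40,0,0,0],
  [0,0,0,-45,0,0,0],
  [0,0,0,-45,0,0,0],
  [0,0,0,-45,0,0,0],
  [0,0,0,0,0,0,0],
])

```text
time: 4.5
tool_pos: [475.8, 92.9, 291.0]
tcp_rot: [-179.4, -0.0, -163.6]
ft_force: [-0.1, -0.2, -0.9]
finger_gap: -0.6
```

```bash
python3 - <<'E'
from bench import *
import cv2,numpy as np
s0=sense();print(s0['tool_pos'],s0['tcp_rot'],s0['ft_force'])
w=snapshot("scene")[180:360,160:420];s=snapshot("side")[160:400,180:440]
w=cv2.resize(w,(390,270));s=cv2.resize(s,(390,360))
o=np.zeros((360,790,3),np.uint8);o[:270,:390]=w;o[:,400:]=s
cv2.imwrite("pics/p2.png",o)
E
```

```text
[475.78884003  92.93229364 290.99690996] [-1.79418396e+02 -2.53668555e-02 -1.63617293e+02] [-0.05831876 -0.17941903 -0.89275007]
```

View pics/p2.png

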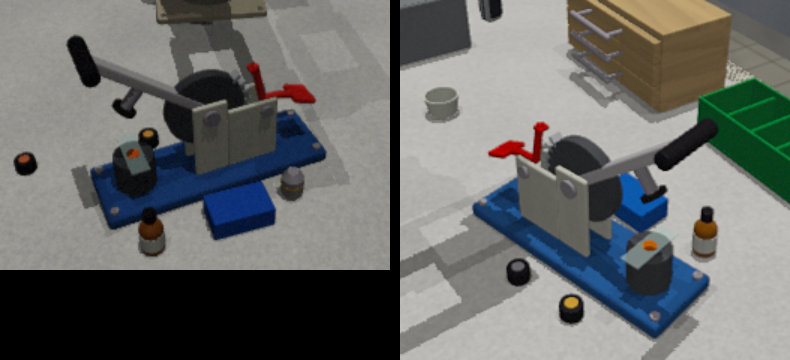

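The pad is visibly down and the pawl tip stands clear of the wheel. The bystanders haven't moved. Next I go over the crossbar.

Call:
servo_tool([
  [0,0,-44,0,0,0,0],
  [0,0,-44,0,0,0,0],
  [0,0,-44,0,0,0,0],
  [0,0,-44,0,0,0,0],
  [0,0,-44,0,0,0,0],
  [0,0,-44,0,0,0,0],
  [0,0,-38,0,0,0,0],
  [0,0,0,0,0,0,0],
])

```text
time: 5.4
tool_pos: [555.3, -206.3, 268.5]
tcp_rot: [179.8, -1.7, -163.3]
ft_force: [-0.7, 0.1, -0.2]
finger_gap: 0.2
```

Call:
servo_tool([
  [0,-8,8,0,0,0,0],
  [0,0,0,5,0,0,0],
  [0,0,0,5,0,0,0],
  [0,0,0,5,0,0,0],
  [0,0,0,3,0,0,0],
])

```text
time: 5.9
tool_pos: [559.6, -194.3, 246.4]
tcp_rot: [179.9, -1.8, -163.3]
ft_force: [-1.1, -4.0, 7.1]
finger_gap: -0.1
```

```bash
python3 - <<'E'
from bench import *
import cv2,numpy as np
s0=sense();print(s0['tool_pos'],s0['tcp_rot'],s0['ft_force'])
w=snapshot("scene")[180:360,160:420];s=snapshot("side")[160:400,240:500]
w=cv2.resize(w,(390,270));s=cv2.resize(s,(390,360))
o=np.zeros((360,790,3),np.uint8);o[:270,:390]=w;o[:,400:]=s
cv2.imwrite("pics/p3.png",o)
E
```

```text
[ 559.57537402 -194.28818167  246.38277706] [ 179.8686558    -1.8326342  -163.26868685] [-1.07769522 -3.98122618  7.122763  ]
```

View pics/p3.png

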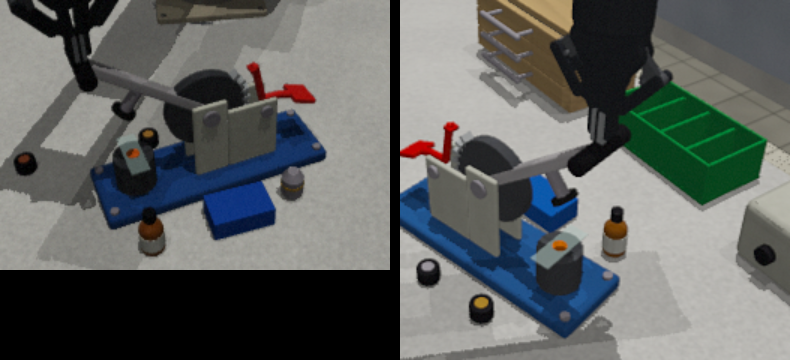

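The tips rest on the crossbar at centre and it yields at about 7 N. I follow the arc down.

Call:
servo_tool([
  [0,0,-6,8,0,0,0],
  [0,0,-6,8,0,0,0],
  [0,0,-5,8,0,0,0],
  [0,0,-5,8,0,0,0],
  [0,0,-4,8,0,0,0],
])

```text
time: 6.5
tool_pos: [567.3, -218.7, 207.0]
tcp_rot: [-179.9, -1.6, -163.0]
ft_force: [0.9, -1.5, 4.2]
finger_gap: 0.2
```

Call:
servo_tool([
  [0,0,-3.5,8,0,0,0],
  [0,0,-3,8,0,0,0],
  [0,0,-2.5,8,0,0,0],
  [0,0,-2,8,0,0,0],
  [0,0,-1.5,8,0,0,0],
  [0,0,-1,8,0,0,0],
  [0,0,-0.5,8,0,0,0],
])

```text
time: 7.2
tool_pos: [571.0, -234.9, 145.5]
tcp_rot: [-179.9, -1.5, -163.1]
ft_force: [1.1, -1.0, 3.1]
finger_gap: -0.2
```

Call:
servo_tool([
  [0,0,0,5,0,0,0],
  [0,0,0,4,0,0,0],
  [0,0,0,3,0,0,0],
])

```text
time: 7.5
tool_pos: [569.8, -234.3, 130.9]
tcp_rot: [-180.0, -1.6, -163.1]
ft_force: [-0.0, -1.0, 6.5]
finger_gap: 0.1
```

Call:
servo_tool([
  [0,0,0,2,0,0,0],
  [0,0,0,2,0,0,0],
])

```text
time: 7.7
tool_pos: [570.1, -234.5, 130.6]
tcp_rot: [-179.9, -1.6, -163.1]
ft_force: [-8.1, 3.0, 18.5]
finger_gap: 0.2
```

It has stopped at z = 130.6, which is the expected stop, with the force up to 18 N. I hold, retreat and look.

Call:
servo_tool([
  [0,0,0,0.5,0,0,0],
  [0,0,0,0.5,0,0,0],
  [0,0,0,-8,0,0,0],
  [0,0,0,-35,0,0,0],
  [0,0,0,-45,0,0,0],
  [0,0,0,-45,0,0,0],
  [0,0,0,0,0,0,0],
  [0,0,0,0,0,0,0],
])

```text
time: 8.5
tool_pos: [570.6, -229.9, 264.4]
tcp_rot: [179.5, -2.0, -163.0]
ft_force: [-0.3, 0.1, -1.0]
finger_gap: -0.4
```

```bash
python3 - <<'E'
from bench import *
import cv2,numpy as np
s0=sense();print(s0['tool_pos'],s0['ft_force'])
w=snapshot("scene")[180:360,160:420];s=snapshot("side")[160:400,220:480]
w=cv2.resize(w,(390,270));s=cv2.resize(s,(390,360))
o=np.zeros((360,790,3),np.uint8);o[:270,:390]=w;o[:,400:]=s
cv2.imwrite("pics/p4.png",o)
E
```

```text
[ 570.5828109  -229.89839886  264.38603369] [-0.33617859  0.06052955 -1.00444758]
```

View pics/p4.png

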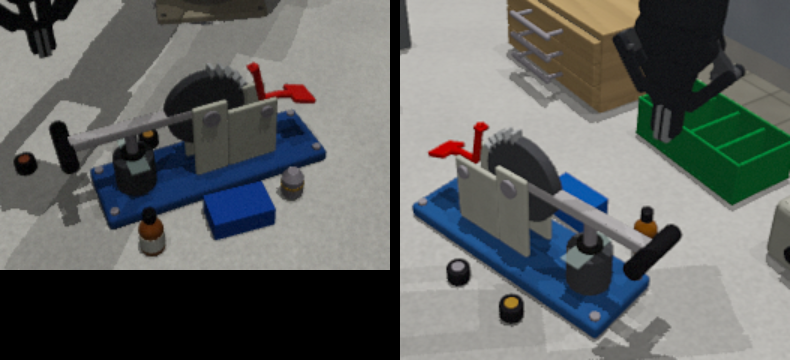

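The arm is level with its rubber pad on the slide, the pawl is still out, the pucks and bottle are where they were, and the gripper is clear.

```bash
python3 -c "
from bench import *
print(hand_in())"
```

```text
the job is handed in; nothing more can be done
None
```

The press is closed on its slide and I handed the job in at about 8.5 s on the robot's clock. The hand-in gives no verdict.

- **Pawl:** With the fingers shut, I pressed the red pad down about 22 mm to its stop. The force reached about 39 N there. The pictures afterwards show the pawl tip clear of the wheel, and it stayed out.
- **Arm:** I pushed the crossbar down along its arc until it stopped with the fingertips at z = 130.6 mm. A level arm should put the top of the crossbar at about 131 mm. It took 3–7 N on the way and about 18 N in the last reading at the stop.
- **Last checks:** After I backed off, the pictures show the arm level with its rubber pad on the slide. The pawl is still out and the gripper is clear, with wrist force about 1 N. The loose things in view look unmoved. The dish and the outer edges of the bench were outside the last crops, but I moved nothing near them. No check failed or disagreed. I had no direct reading of the joint angles, so pawl and arm positions are judged from fingertip height, force and pictures.

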